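Hang the gauge-block basket to drain and prove the hooks

ROBOT

A 7-joint arm with a two-finger parallel gripper is mounted at the origin on the work surface. World frame = base frame: x ahead of the robot, y to its left, z up, the work surface at z = 0. Lengths are in m, angles in degrees, forces in N, time in s.
With the tool pointing down it reaches from about 0.4 to 0.85 m from the base axis. Payload 4.4 kg.
Tool frame: the origin (TCP) lies between the finger pads; the fingertips stand 14 mm ahead of it and the grasp point (between the pads) lies 5 mm behind it; z points along the fingers, y is the line along which they close (so a half turn about z gives the same grasp; the last joint's range is limited). The gripper opens to 94 mm and grips with 3 to 60 N. Pads are 16 mm wide; open, the fingers measure 119 mm over their backs; the gripper's body (75 mm by 177 mm) begins 78 mm behind the grasp point.
Start: joints at [-74.588, 36.005, 2.206, 86.941, -1.547, 57.084, -1.146], TCP at [0.214, 0.614, 0.219] pointing down, gripper open.
Joint ranges: [-175.42, 175.42], [-21.48, 121.26], [-71.46, 75.88], [10.55, 141.38], [-63.04, 243.04], [13.31, 113.54], [-168.57, 168.57]. Speed limits (degrees/s): [147.25, 147.25, 180, 180, 180, 180, 180].

INTERFACE

Orientations are given as a 3x3 rotation matrix whose columns are the frame's x, y, z axes.
In Python, from plant import state, snapshot, close_job, find_in, pinpoint gives the robot as it stands.
- The arm moves only by the tool play_rows, never from a script. Its argument "plan" is a list of rows, each a list of 7 numbers: the shift along the tool's x, y, z in units of 0.02 m (1.0 is 0.02 m), then the turn, a rotation vector about the tool's x, y, z in units of pi/4 rad (1.0 is pi/4 rad), then the closure, from -1 (fully open) to 1 (shut). In form: [[tx, ty, tz, rx, ry, rz, fingers], ...]. A call has 1 to 20 rows; each row shifts and turns the commanded pose from where the row before left it, along the tool's axes as they then stand; what a row does not reach is not made up. A row lasts 1/10 s, in which the tool goes at most 50 mm and 8.59 degrees, less where a joint would pass 70% of its speed; a pose out of reach is approached as far as the arm can. A call with a number of a shift or a turn outside -1 to 1 is refused whole. A call with a gripper value outside its range is refused whole. The fingers move at their own pace and stop on an object; "force" is the grip in N (left out, the last holds). Time passes only in rows, so rows that do not move let the fingers close. It gives the time, the measured TCP pose, the force, the opening and the grip force at its end, in the units of the state.
- state(): the state, without advancing time (a new reading comes with each control period).
- snapshot(name): name is "scene" or "top" or "wrist"; returns a dict with "color" (400x640x3 uint8, blue, green, red), "fx", "fy", "cx", "cy" (pixels), "D" ([k1, k2, p1, p2, k3] as OpenCV has them; the pictures are not rectified), "extrinsics" (4x4, takes a point from camera to world coordinates). Camera axes: x right, y down, z forward; pixel columns grow to the right and rows downward; lengths in m; the calibration is good to about 2 mm. A picture is of the moment at which its call begins. There is no depth.
- close_job(): hands the job in; it is judged then, once.
Trained networks look in a picture, given as the dict that the camera call returned (one of the last four; its "shot" number tells which), for a name from the list of things; names that differ only in an ending like _2 or _b are one class to them, and where a whole thing is asked for, a point or a joint stands for the part that bears it (a point fixed in the world has none). Each returns a list of dicts, best first, with "score" (0 to 1); they miss things now and then, are a little off and sometimes report something else, mostly with a low value. They report only what shows in the picture. A call takes as long as a camera call. They do not tell look-alikes from the thing itself.
- find_in(label, picture): "bbox" ([left, top, right, bottom] in pixels, round what is visible of it).
- pinpoint(label, picture): "position" ([column, row] in pixels: a listed point, or the origin of a listed thing).
The state is a dict: "time": time; "qpos": joint angles; "dq": joint speeds; "joint_torque": joint torques, N m; "tool_pos": TCP position; "ee_rot": TCP orientation; "wrist_force": force on the tool from outside, world axes, zero at the start; "moment": the same for the moment, N m; "grip_width": finger opening in m; "grasp_force": force on a finger pad.
Only numpy, scipy, OpenCV 4.12 (cv2) and the standard library are available. Lean on these libraries where they do the work, as an engineer would, in place of code of your own. Each camera call takes 0.05 s, during which the arm holds its last target. There are 200 camera calls.

TASK

The rinsed gauge blocks are in the little wire basket in the shallow tray: lift the basket by the black grip of its bail and hang it on the drain stand, set down softly so that its bail wire rests in both hooks over the drip pan. Before letting go, tug it gently downwards, about 7 N beyond its own weight, for a good second to be sure that both hooks hold it; never load the hooks hard (they stand about 20 N). Then let go, leaving it hanging straight and still, and leave the parallel in the tray and the block, tweezers and blower lying in between where they are.

Things in the scene. Friction and masses are not known exactly. Their poses are not given: they have to be found in the camera images.
- basket: open steel wire basket, 84 (x) x 104 (y) x 42 mm high, with five gauge blocks fixed in its slots, 0.43 to 0.57 kg in all, rigid. Origin under its centre, y along the bail wire, z up. Rigid 7 mm wire bail: uprights at y = -55 and +55 mm carry a straight wire along y. Looks the same turned half round and may be hung either way round
- grip (a point): centre of the black plastic grip on top of the bail, 170 mm above the basket's underside, 45 mm above the bail wire. A block 12 mm thick (basket x), 34 mm long (basket y), 16 mm high: pinch it from above across the 12 mm. A wire loop joins it to the bail wire at y = -20 and +20 mm
- bail (a point): middle of the straight bail wire's centreline, 125 mm above the basket's underside (83 mm above its rim), parallel to basket y. The hooks take this wire on both sides, between the loop (y = 20 mm) and the uprights (y = 55 mm)
- stand: drain stand, heavy, fixed. Origin on the table straight below the seats of its two hooks, midway between them; x from the hooks to the rod behind, y from hook to hook, z up. Grey base plate 235 x 150 x 12 mm. A clamp on the rod carries a cross bar (95 mm behind the seats) with two forward hooks of 8 mm bar at y = -38 and +38 mm, open upwards
- pan (a point): on the stand's origin axis, 15 mm above the table: floor of the drip pan, rim 26 mm high, under the hooks. Above it each hook has a flat seat 14 mm long in x; from it the front flank rises 20 mm to the tip at x = -22 mm, the rear flank 20 mm to a shoulder at x = +22 mm. Seated, the bail's middle is above this point within 7 mm in x, 11 mm in y
- rod (a point): foot of the 12 mm rod (280 mm high), 118 mm behind the seats. The clamp is set by hand, its height NOT measured: the seated bail wire's centreline is 206 to 231 mm above the table; it clears the tips 20 mm higher. Come in over the tips from the front (-x), basket below the hooks, lower, feel for the seats. Hooks are stiff: land under 15 mm/s; 1 or 2 mm too far pulls hard
- tray: shallow bright aluminium rinse tray, heavy, fixed, 220 x 320 x 28 mm, floor 4 mm thick; origin under its centre. The basket stands in it. Tray and stand may change sides
- blower: orange rubber blower bulb standing on its base, 72 mm wide, 100 mm tall, in the middle between tray and stand, towards the back; bystander, origin under its centre
- tweezers: steel tweezers lying between the two work places, 130 x 12 x 6 mm; bystander, origin under its centre
- block: single gauge block lying flat in the middle, 35 x 30 x 9 mm; bystander, origin under its centre
- parallel: dark steel parallel standing on edge in the rinse tray beside the basket, 120 x 14 x 45 mm; bystander, origin under its centre
Mind the look-alikes: they are no part of the job. Leave any green or turquoise look-alike of the basket alone.

How it is judged (in metres and radians):
On the way, in this order (a step that is already met when the one before it is completed fails the run):
1. the basket is lifted clear of the tray by its bail (height (world z) of bail above 0.175 m and contact force between basket and tray below 0.1 N and contact force between the fingers and basket above 1 N), for 0.1 s.
2. the bail lies in both hooks and, with the fingers still astride the grip, the basket is pulled down so that the hooks carry at least 9.5 N (its weight of 4.2 to 5.6 N and the tug) for 0.4 s (contact force between basket and stand above 9.5 N and contact force between the fingers and basket above 1 N and z of the grasp point in the frame of basket below 0.19 m and angle between basket's own z axis and vertical below 0.12 rad and x of bail in the frame of stand between -0.01 and 0.01 m and y of bail in the frame of stand between -0.013 and 0.013 m and height (world z) of bail between 0.199 and 0.238 m), for 0.4 s.
At the end, for the whole second after the job is handed in: the basket hangs by its bail wire in both hooks of the stand: the wire's middle within 10 mm (x) and 13 mm (y) of straight above the stand's origin and 199 to 238 mm above the table, basket upright within 0.12 rad, its weight on the stand, at rest (under 0.03 m/s) and released (x of bail in the frame of stand between -0.01 and 0.01 m and y of bail in the frame of stand between -0.013 and 0.013 m and height (world z) of bail between 0.199 and 0.238 m and angle between basket's own z axis and vertical below 0.12 rad and contact force between basket and stand above 2.5 N and linear speed of basket below 0.03 m/s); the robot touches nothing.
It fails at once if basket and stand are pressed together with more than 25 N (contact force between basket and stand above 25 N).
It fails at once if one of the four bystanders (parallel, block, tweezers, blower) is moved more than 30 mm (distance of any of blower, tweezers, block, parallel from where it was at the start of the episode above 0.03 m).
It also fails if it takes over 62 s, if anything falls off the work surface, if the arm or the gripper's body presses on something with over 40 N, if the wrist force passes 120 N, or if a joint passes its speed limit or range.

## Working session

There is one attempt and no reset: what is moved stays moved. The work goes in short steps, Python scripts to look and compute and a tool call to move; the robot and the scene stay as the last step left them, time stands still between calls to the robot, and variables do not carry over. Pictures are saved under pics/ and viewed, at most 10 in all, crops included, and the job is handed in when it is done.

Besides the shell and the picture viewer there is one more tool, called after ">>>" as name([rows], argument=value, ...), one row to a line, values as JSON. play_rows: Moves the arm, as the interface text tells. Its arguments: {"type":"object","properties":{"plan":{"type":"array","items":{"type":"array","items":{"type":"number"}}},"force":{"type":"number"}},"required":["plan"]}

```bash
mkdir -p pics; cat > h.py <<'E'
import numpy as np, cv2
from plant import state, snapshot, close_job, find_in, pinpoint
def ray(s,p):
    K=np.array([[s["fx"],0,s["cx"]],[0,s["fy"],s["cy"]],[0,0,1]])
    u=cv2.undistortPoints(np.array([[p]],float),K,np.array(s["D"],float))[0,0]
    E=np.array(s["extrinsics"]); return E[:3,3],E[:3,:3]@np.array([u[0],u[1],1])
def atz(s,p,z):
    o,d=ray(s,p); return o+d*(z-o[2])/d[2]
def tri(l):
    A=np.zeros((3,3));b=np.zeros(3);
    for s,p in l:
        o,d=ray(s,p);d=d/np.linalg.norm(d);M=np.eye(3)-np.outer(d,d);A+=M;b+=M@o
    return np.linalg.solve(A,b)
E
cat > a.py <<'E'
from h import *
np.set_printoptions(precision=4,suppress=True)
im=[]
for n in ("scene","top"):
    s=snapshot(n); im.append(s["color"])
    print(n,np.array(s["extrinsics"])[:3].round(3).tolist())
    for l,z in (("grip",.174),("bail",.129),("basket",.004),("stand",0),("pan",.015),("rod",0),("tray",0),("blower",0),("tweezers",0),("block",0),("parallel",.004)):
        for r in pinpoint(l,s)[:3]: print(l,np.round(r["position"],1),round(r["score"],2),atz(s,r["position"],z))
    for l in("basket","stand"): print([ (np.round(r["bbox"]),round(r["score"],2)) for r in find_in(l,s)[:3]])
cv2.imwrite("pics/s.png",im[0]);cv2.imwrite("pics/t.png",im[1])
st=state();print(st["tool_pos"],np.array(st["ee_rot"]),st["time"],st["wrist_force"])
E
python3 a.py
```

```text
scene [[0.891, 0.264, -0.369, 0.991], [0.453, -0.522, 0.723, -0.814], [-0.002, -0.811, -0.585, 0.746]]
grip [407.7 238.5] 0.87 [ 0.8378 -0.1539  0.174 ]
grip [269.2 216.2] 0.81 [ 0.5861 -0.2102  0.174 ]
grip [131.8 205.8] 0.61 [ 0.3335 -0.3017  0.174 ]
bail [271.3 230.6] 0.94 [ 0.5814 -0.1996  0.129 ]
bail [139.1 220.6] 0.89 [ 0.33   -0.2917  0.129 ]
bail [406.1 258.2] 0.74 [ 0.8403 -0.1555  0.129 ]
basket [273.2 278.3] 0.85 [ 0.5818 -0.2056  0.004 ]
basket [398.8 301.6] 0.76 [ 0.8364 -0.1478  0.004 ]
basket [150.2 271.2] 0.7 [ 0.3386 -0.3048  0.004 ]
stand [351.3 165.9] 0.95 [0.5506 0.2734 0.    ]
pan [349.1 160.4] 0.82 [0.5425 0.2751 0.015 ]
rod [389.  170.4] 0.87 [0.6535 0.2993 0.    ]
rod [368.2 239.8] 0.18 [0.7116 0.0013 0.    ]
tray [264.1 294.1] 0.64 [ 0.5859 -0.2485  0.    ]
blower [365.4 239.6] 0.63 [ 0.7056 -0.0009  0.    ]
tweezers [304.  218.8] 0.57 [0.5436 0.0027 0.    ]
block [259.1 207.7] 0.53 [ 0.4224 -0.0089  0.    ]
block [264.1 292. ] 0.48 [ 0.5829 -0.2437  0.    ]
parallel [225.4 328.9] 0.9 [ 0.5693 -0.3577  0.004 ]
[(array([370., 232., 434., 323.]), 0.85), (array
[... 762 characters left out ...]
]
rod [197.4 174.6] 0.92 [0.656  0.2903 0.    ]
tray [391.6 205.7] 0.66 [ 0.5841 -0.2423  0.    ]
blower [306.7 155.4] 0.71 [ 0.7176 -0.0073  0.    ]
tweezers [306.  219.3] 0.7 [ 0.5411 -0.0103  0.    ]
block [435.6 208.4] 0.67 [ 0.5797 -0.3633  0.    ]
block [305.4 262.6] 0.59 [ 0.4252 -0.0119  0.    ]
parallel [439.2 208.1] 0.66 [ 0.5803 -0.3722  0.004 ]
[(array([340.,  79., 385., 137.]), 0.91), (array([357., 188., 406., 223.]), 0.89), (array([333., 164., 456., 246.]), 0.64)]
[(array([153., 149., 234., 252.]), 0.76), (array([300., 258., 313., 274.]), 0.58)]
[0.2136 0.6139 0.2195] [[-0.9445  0.3286 -0.    ]
 [ 0.3286  0.9445 -0.    ]
 [ 0.     -0.     -1.    ]] 1.4 [ 0.3025  0.0341 -0.8576]
```

View pics/s.png

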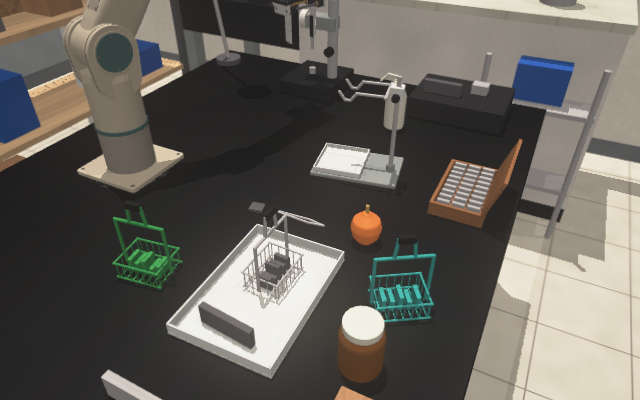

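View pics/t.png

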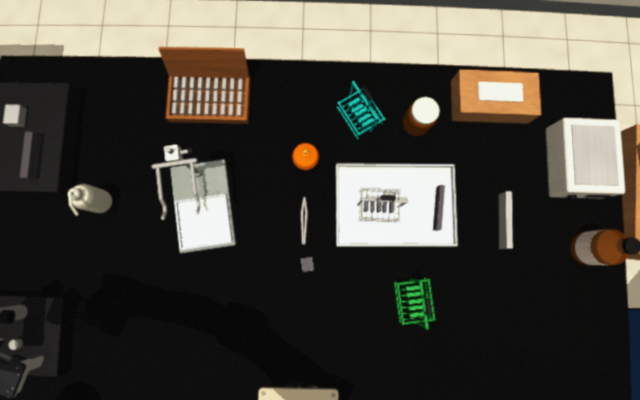

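```bash
python3 - <<'E'
import cv2,numpy as np
s=cv2.imread("pics/s.png");t=cv2.imread("pics/t.png")
def c(i,x,y,w,h): return cv2.resize(i[y:y+h,x:x+w],(400,300),interpolation=cv2.INTER_CUBIC)
cv2.imwrite("pics/c.png",np.vstack([np.hstack([c(s,225,195,100,75),c(t,340,170,100,75)]),np.hstack([c(s,310,65,120,90),c(t,140,140,120,90)])]))
E
```

```text
(no output)
```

View pics/c.png

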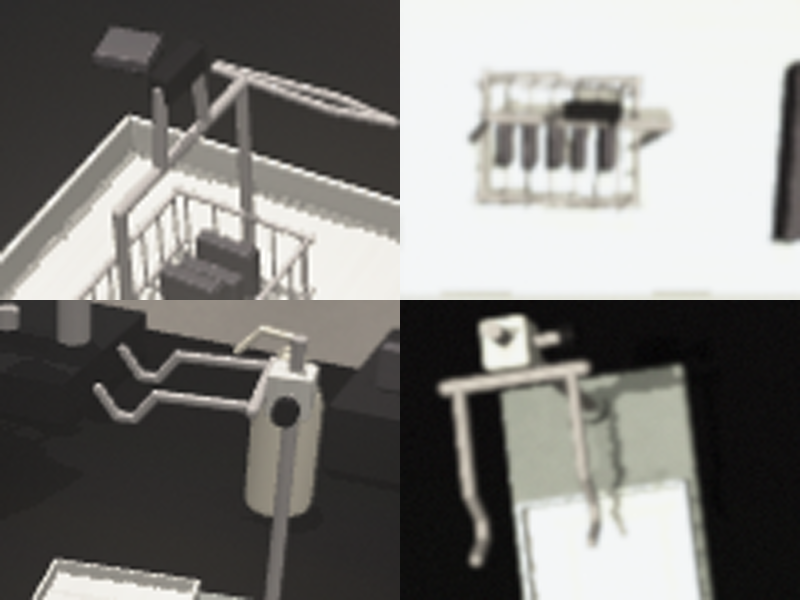

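The grey steel basket in the tray (scene 273,260; top 380,205) is the one: green (148,245) and turquoise (400,280) are the look-alikes, off the tray. The crop confirms the black grip at scene (270,212) and the bail from (255,248) to (285,215). The hook seats are at about scene (347,100) and (356,88).

```bash
cat > b.py <<'E'
from h import *
np.set_printoptions(precision=4,suppress=True)
s=snapshot("scene");t=snapshot("top")
print("grip",tri([(s,(269.5,214)),(t,(388,198))]),"bail",tri([(s,(271.3,230.6)),(t,(388,198.5))]))
a=atz(s,(255,248),.129);b=atz(s,(285.5,215.3),.129);d=b-a;print("bail ends",a,b,(a+b)/2,np.linalg.norm(d),"yaw",np.degrees(np.arctan2(-d[0],d[1])))
h1=tri([(s,(347.5,100.4)),(t,(197.6,206))]);h2=tri([(s,(355.6,88)),(t,(164,209))]);d=h2-h1
print("hooks",h1,h2,(h1+h2)/2,"yaw",np.degrees(np.arctan2(-d[0],d[1])),np.linalg.norm(d))
print("stand",tri([(s,(351.3,165.9)),(t,(205.3,215.6))]),"pan",tri([(s,(349.1,160.4)),(t,(203.5,213.8))]),"rod",tri([(s,(389,170.4)),(t,(197.4,174.6))]))
for l,w in (("c1",(180,68)),):pass
# basket corners in top (rim z=.046)
for p in ((484,75),(640,75),(640,205),(478,200)): print("rim",atz(t,(340+(p[0]-400)/4,170+p[1]/4),.046))
# base/pan corners top: pan rim z .026
for p in ((522,505),(692,482)): print("panrim back",atz(t,(140+(p[0]-400)*.3,140+(p[1]-300)*.3),.026))
E
python3 b.py
```

```text
grip [ 0.5815 -0.2034  0.1727] bail [ 0.5858 -0.2088  0.1374]
bail ends [ 0.5803 -0.2564  0.129 ] [ 0.5822 -0.1454  0.129 ] [ 0.5813 -0.2009  0.129 ] 0.11102765043299968 yaw -0.9627917826079775
hooks [0.5471 0.2309 0.2168] [0.5377 0.3052 0.219 ] [0.5424 0.268  0.2179] yaw 7.217184547347572 0.07485483840800895
stand [0.5486 0.2642 0.0035] pan [0.5472 0.2621 0.0234] rod [0.6557 0.2892 0.0063]
rim [ 0.6213 -0.1533  0.046 ]
rim [ 0.624  -0.2565  0.046 ]
rim [ 0.5381 -0.2565  0.046 ]
rim [ 0.5387 -0.1503  0.046 ]
panrim back [0.5773 0.3348 0.026 ]
panrim back [0.5993 0.1998 0.026 ]
```

>>> play_rows([
  [0,0,-0.5,0,0,0.178,-1],
  [0,0,-0.5,0,0,0.178,-1],
  [0,0,-0.5,0,0,0.178,-1],
  [0,0,-0.5,0,0,0.178,-1],
  [0,0,-0.5,0,0,0.178,-1],
  [0,0,-0.5,0,0,0.178,-1],
  [0,0,-0.5,0,0,0.178,-1],
  [0,0,-0.5,0,0,0.178,-1],
  [0,0,-0.5,0,0,0.178,-1],
  [-1,0.45,0,0,0,0,-1],
  [-1,0.45,0,0,0,0,-1],
  [-1,0.45,0,0,0,0,-1],
  [-1,0.45,0,0,0,0,-1],
  [-1,0.45,0,0,0,0,-1],
  [-1,0.45,0,0,0,0,-1],
  [-1,0.45,0,0,0,0,-1],
  [-1,0.45,0,0,0,0,-1],
  [-1,0.45,0,0,0,0,-1],
  [-1,0.45,0,0,0,0,-1],
  [-1,0.45,0,0,0,0,-1],
])

```text
time: 3.5
tool_pos: [0.3079, 0.391, 0.3096]
ee_rot: [[0.022, 1.0, 0.0], [1.0, -0.022, 0.0], [0.0, 0.0, -1.0]]
wrist_force: [0.4, 0.7, -0.5]
grip_width: 0.0938
grasp_force: 0.0
```

>>> play_rows([
  [-1,0.45,0,0,0,0,-1],
  [-1,0.45,0,0,0,0,-1],
  [-1,0.45,0,0,0,0,-1],
  [-1,0.45,0,0,0,0,-1],
  [-1,0.45,0,0,0,0,-1],
  [-1,0.45,0,0,0,0,-1],
  [-1,0.45,0,0,0,0,-1],
  [-1,0.45,0,0,0,0,-1],
  [-1,0.45,0,0,0,0,-1],
  [-1,0.45,0,0,0,0,-1],
  [-1,0.45,0,0,0,0,-1],
  [-1,0.45,0,0,0,0,-1],
  [-1,0.45,0,0,0,0,-1],
  [-1,0.45,0,0,0,0,-1],
  [-1,0.45,0,0,0,0,-1],
  [-1,0.45,0,0,0,0,-1],
])

```text
time: 5.1
tool_pos: [0.4448, 0.0679, 0.3097]
ee_rot: [[0.022, 1.0, 0.0], [1.0, -0.022, 0.0], [0.0, 0.0, -1.0]]
wrist_force: [-0.2, -0.0, -0.2]
grip_width: 0.0939
grasp_force: 0.0
```

>>> play_rows([
  [-0.97,0.5,0,0,0,0,-1],
  [-0.97,0.5,0,0,0,0,-1],
  [-0.97,0.5,0,0,0,0,-1],
  [-0.97,0.5,0,0,0,0,-1],
  [-0.97,0.5,0,0,0,0,-1],
  [-0.97,0.5,0,0,0,0,-1],
  [-0.97,0.5,0,0,0,0,-1],
  [-0.97,0.5,0,0,0,0,-1],
  [-0.97,0.5,0,0,0,0,-1],
  [-0.97,0.5,0,0,0,0,-1],
  [-0.97,0.5,0,0,0,0,-1],
  [-0.97,0.5,0,0,0,0,-1],
  [-0.97,0.5,0,0,0,0,-1],
  [-0.97,0.5,0,0,0,0,-1],
  [0,0,0,0,0,0,-1],
  [0,0,0,0,0,0,-1],
])

```text
time: 6.7
tool_pos: [0.5781, -0.2057, 0.3092]
ee_rot: [[0.023, 1.0, -0.001], [1.0, -0.023, 0.001], [0.001, -0.001, -1.0]]
wrist_force: [-0.4, 0.6, -0.6]
grip_width: 0.0939
grasp_force: 0.0
```

```bash
python3 - <<'E'
from h import *
np.set_printoptions(precision=4,suppress=True)
s=snapshot("wrist");cv2.imwrite("pics/w.png",s["color"])
print(np.array(s["extrinsics"])[:3].round(3).tolist())
for l,z in (("grip",.174),("bail",.129),("basket",.004),("tray",0)):
    for r in pinpoint(l,s)[:2]: print(l,np.round(r["position"],1),round(r["score"],2),atz(s,r["position"],z))
st=state();print(st["tool_pos"],st["qpos"],st["wrist_force"])
E
```

```text
[[1.0, -0.021, -0.007, 0.58], [-0.022, -0.96, -0.28, -0.124], [-0.001, 0.28, -0.96, 0.475]]
grip [328.9 190.4] 0.9 [ 0.5858 -0.2004  0.174 ]
grip [106.9 282.5] 0.72 [ 0.3374 -0.3001  0.174 ]
bail [327.2 182.3] 0.67 [ 0.5848 -0.2023  0.129 ]
bail [127.4 262.3] 0.66 [ 0.3347 -0.2981  0.129 ]
basket [324.  161.8] 0.91 [ 0.5821 -0.1988  0.004 ]
basket [493.3 123.9] 0.72 [ 0.8339 -0.147   0.004 ]
tray [328.5 193.2] 0.9 [ 0.5881 -0.2489  0.    ]
[ 0.5784 -0.2048  0.3096] [ -3.3142  31.4745  33.9245  86.6795 -18.4332  67.4885  32.6109] [-0.2479  0.1566  0.6307]
```

View pics/w.png

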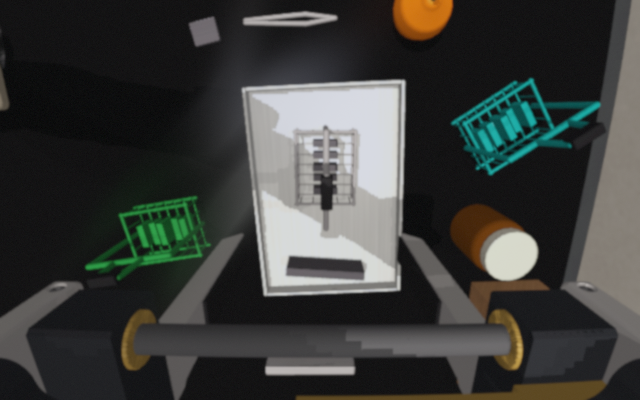

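>>> play_rows([
  [0.15,0.25,0.8,0,0,0,-1],
  [0,0,1,0,0,0,-1],
  [0,0,1,0,0,0,-1],
  [0,0,1,0,0,0,-1],
  [0,0,1,0,0,0,-1],
  [0,0,0.8,0,0,0,-1],
  [0,0,0.6,0,0,0,-1],
  [0,0,0.5,0,0,0,-1],
  [0,0,0.35,0,0,0,-1],
  [0,0,0,0,0,0,-1],
])

```text
time: 7.95
tool_pos: [0.5831, -0.2028, 0.1676]
ee_rot: [[0.022, 1.0, -0.001], [1.0, -0.022, 0.0], [0.0, -0.001, -1.0]]
wrist_force: [-0.0, -0.6, 0.1]
grip_width: 0.0941
grasp_force: 0.0
```

```bash
python3 - <<'E'
from h import *
np.set_printoptions(precision=4,suppress=True)
s=snapshot("wrist");cv2.imwrite("pics/w2.png",s["color"])
for l,z in (("grip",.174),("bail",.129)):
    for r in pinpoint(l,s)[:1]: print(l,np.round(r["position"],1),round(r["score"],2),atz(s,r["position"],z))
st=state();print(st["tool_pos"],st["wrist_force"])
E
```

```text
grip [322.4 259.6] 0.88 [ 0.584  -0.2014  0.174 ]
bail [322.  231.7] 0.74 [ 0.5837 -0.2026  0.129 ]
[ 0.5839 -0.2034  0.1691] [ 0.1697  0.1762 -0.393 ]
```

View pics/w2.png

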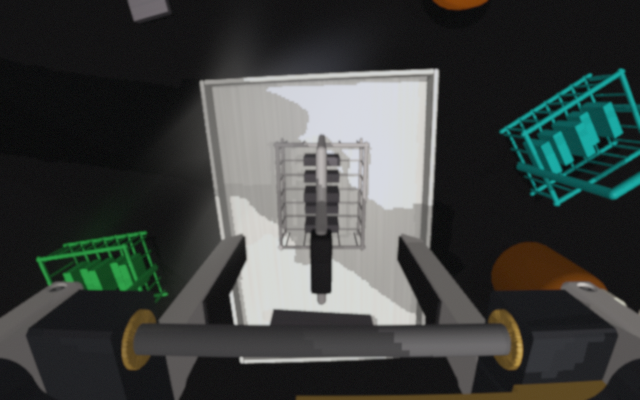

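The grip (322,260) sits centred between the fingers and the bail is in line with the tool, so I'm closing.

>>> play_rows([
  [0,0,0,0,0,0,1],
  [0,0,0,0,0,0,1],
  [0,0,0,0,0,0,1],
  [0,0,0,0,0,0,1],
  [0,0,0,0,0,0,1],
  [0,0,0,0,0,0,1],
  [0,0,0,0,0,0,1],
  [0,0,0,0,0,0,1],
  [0,0,0,0,0,0,1],
  [0,0,0,0,0,0,1],
], force=30)

```text
time: 9.1
tool_pos: [0.5835, -0.2031, 0.1684]
ee_rot: [[0.022, 1.0, -0.0], [1.0, -0.022, -0.0], [-0.0, -0.0, -1.0]]
wrist_force: [0.3, 0.3, -0.6]
grip_width: 0.0174
grasp_force: 0.0
```

>>> play_rows([
  [0,0,0,0,0,0,1],
  [0,0,0,0,0,0,1],
  [0,0,0,0,0,0,1],
  [0,0,0,0,0,0,1],
  [0,0,-0.1,0,0,0,1],
  [0,0,-0.2,0,0,0,1],
  [0,0,-0.4,0,0,0,1],
  [0,0,-0.5,0,0,0,1],
  [0,0,-0.6,0,0,0,1],
  [0,0,-0.7,0,0,0,1],
  [0,0,-0.7,0,0,0,1],
  [0,0,-0.7,0,0,0,1],
  [0,0,-0.7,0,0,0,1],
  [0,0,-0.7,0,0,0,1],
  [0,0,-0.7,0,0,0,1],
  [0,0,-0.6,0,0,0,1],
  [0,0,-0.4,0,0,0,1],
  [0,0,-0.2,0,0,0,1],
  [0,0,-0.1,0,0,0,1],
  [0,0,0,0,0,0,1],
])

```text
time: 11.1
tool_pos: [0.5834, -0.203, 0.3142]
ee_rot: [[0.022, 1.0, -0.0], [1.0, -0.022, 0.0], [0.0, -0.0, -1.0]]
wrist_force: [0.1, -0.2, -4.0]
grip_width: 0.0117
grasp_force: 30.0
```

>>> play_rows([
  [0.3,-0.11,0,0,0,0,1],
  [0.6,-0.22,0,0,0,0,1],
  [0.9,-0.33,0,0,0,0,1],
  [1,-0.37,0,0,0,0,1],
  [1,-0.37,0,0,0,0,1],
  [1,-0.37,0,0,0,0,1],
  [1,-0.37,0,0,0,0,1],
  [1,-0.37,0,0,0,0,1],
  [1,-0.37,0,0,0,0,1],
  [1,-0.37,0,0,0,0,1],
  [1,-0.37,0,0,0,0,1],
  [1,-0.37,0,0,0,0,1],
  [1,-0.37,0,0,0,0,1],
  [1,-0.37,0,0,0,0,1],
  [1,-0.37,0,0,0,0,1],
  [1,-0.37,0,0,0,0,1],
  [1,-0.37,0,0,0,0,1],
  [1,-0.37,0,0,0,0,1],
  [1,-0.37,0,0,0,0,1],
  [1,-0.37,0,0,0,0,1],
])

```text
time: 13.1
tool_pos: [0.4513, 0.1774, 0.3144]
ee_rot: [[0.021, 1.0, -0.001], [1.0, -0.021, 0.001], [0.001, -0.001, -1.0]]
wrist_force: [-0.0, 0.4, -4.1]
grip_width: 0.0113
grasp_force: 30.0
```

>>> play_rows([
  [1,-0.4,0,0,0,0,1],
  [0.8,-0.3,0,0,0,0,1],
  [0.7,-0.25,0,0,0,0,1],
  [0.5,-0.2,0,0,0,0,1],
  [0.3,-0.1,0,0,0,0,1],
  [0.2,-0.1,0,0,0,0,1],
  [0,0,0,0,0,-0.04,1],
  [0,0,0,0,0,-0.04,1],
  [0,0,0,0,0,-0.04,1],
  [0,0,0,0,0,-0.04,1],
  [0,0,0,0,0,-0.04,1],
  [0,0,0,0,0,-0.04,1],
  [0,0,0,0,0,0,1],
  [0,0,0,0,0,0,1],
])

```text
time: 14.5
tool_pos: [0.4275, 0.2464, 0.3145]
ee_rot: [[-0.165, 0.986, -0.0], [0.986, 0.165, 0.0], [0.0, -0.0, -1.0]]
wrist_force: [0.5, 0.5, -3.8]
grip_width: 0.0121
grasp_force: 30.0
```

```bash
python3 - <<'E'
from h import *
np.set_printoptions(precision=4,suppress=True)
S={n:snapshot(n) for n in("wrist","scene","top")};im=[]
P={}
for n,s in S.items():
    for l in ("grip","bail","stand","pan","rod"):
        z=dict(grip=.32,bail=.275,stand=0,pan=.015,rod=0)[l]
        for r in pinpoint(l,s)[:1]:
            P[n,l]=r["position"];print(n,l,np.round(r["position"],1),round(r["score"],2),atz(s,r["position"],z))
s,t,w=S["scene"]["color"],S["top"]["color"],S["wrist"]["color"]
def c(i,x,y,w,h): return cv2.resize(i[y:y+h,x:x+w],(400,300),interpolation=cv2.INTER_CUBIC)
cv2.imwrite("pics/d.png",np.vstack([np.hstack([c(s,270,40,160,120),c(t,140,140,160,120)]),np.hstack([cv2.resize(w,(400,300)),c(w,160,0,320,240)])]))
st=state();print(st["tool_pos"],st["wrist_force"],st["time"])
print(np.linalg.norm(np.diff([s.astype(float).mean() for s in (s,t)])))
E
```

```text
wrist grip [320.5 256.9] 0.86 [0.4268 0.2489 0.32  ]
wrist bail [322.1 228.2] 0.66 [0.4278 0.2489 0.275 ]
wrist stand [400.4 164.1] 0.61 [0.5475 0.2685 0.    ]
wrist pan [402. 164.] 0.73 [0.5456 0.2709 0.015 ]
wrist rod [478.1 167. ] 0.8 [0.6692 0.2849 0.    ]
scene grip [302.8  50.5] 0.86 [0.4185 0.2417 0.32  ]
scene bail [137.4 220.7] 0.79 [ 0.4844 -0.4165  0.275 ]
scene stand [389.8 168.3] 0.62 [0.6518 0.3105 0.    ]
scene pan [352.  161.4] 0.57 [0.5519 0.2739 0.015 ]
scene rod [390.6 172.3] 0.73 [0.6608 0.2922 0.    ]
top grip [366.4  92.5] 0.92 [ 0.7822 -0.1338  0.32  ]
top bail [362.8 100.8] 0.84 [ 0.78   -0.1312  0.275 ]
top stand [204.7 216.6] 0.59 [0.5413 0.2636 0.    ]
top pan [203.  214.4] 0.78 [0.5458 0.265  0.015 ]
top rod [198.2 174.8] 0.85 [0.6555 0.2881 0.    ]
[0.4275 0.2465 0.3145] [ 0.2409  1.3958 -3.7815] 15.4
14.971990885416659
```

View pics/d.png

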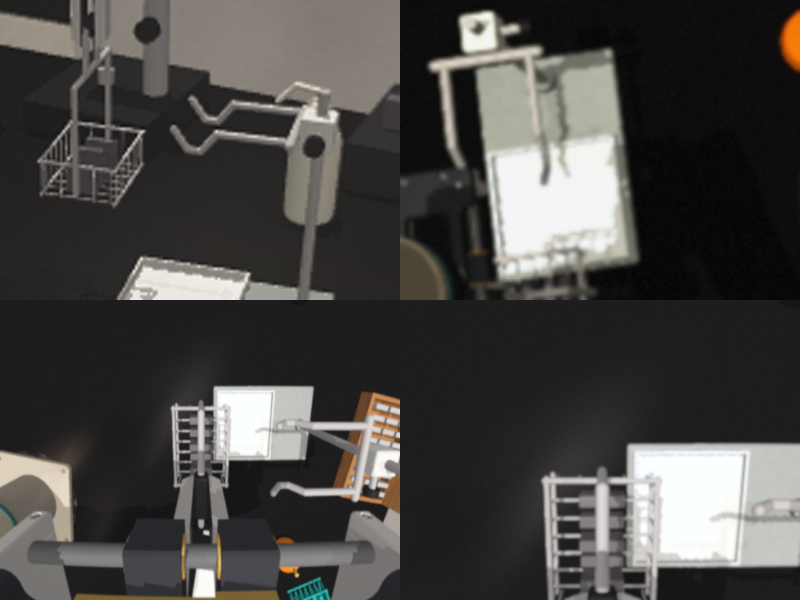

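```bash
python3 - <<'E'
from h import *
s=snapshot("wrist");cv2.imwrite("pics/e.png",cv2.resize(s["color"][140:290,400:600],(800,600),interpolation=cv2.INTER_CUBIC))
E
```

```text
(no output)
```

View pics/e.png

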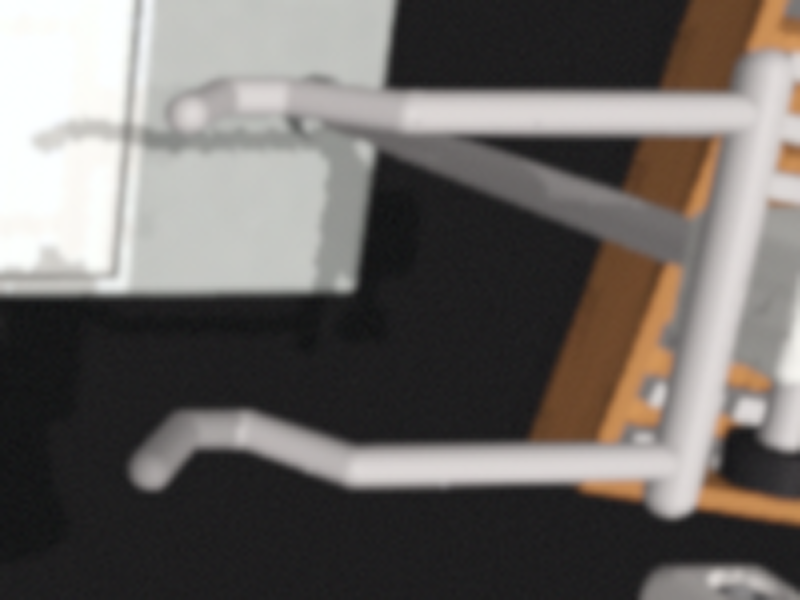

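Each hook shows its tip, flat seat and shoulder: seat centres at crop (262,95) and (217,428), shoulders at (405,108) and (350,465). I'll fit the stand pose to these points.

```bash
python3 - <<'E'
from h import *
from scipy.optimize import least_squares
s=snapshot("wrist")
px=[(185,108),(262,95),(405,108),(150,470),(217,428),(350,465)]
px=np.array([(400+x/4-.4,140+y/4-.4) for x,y in px])
L=np.array([(x,y,z) for y in(.038,-.038) for x,z in((-.022,.020),(0,0),(.022,.020))])
K=np.array([[s["fx"],0,s["cx"]],[0,s["fy"],s["cy"]],[0,0,1]]);E=np.linalg.inv(s["extrinsics"])
def f(p,yaw=None):
    a=p[3];R=np.array([[np.cos(a),-np.sin(a),0],[np.sin(a),np.cos(a),0],[0,0,1]])
    W=L@R.T+p[:3]; r=cv2.Rodrigues(E[:3,:3])[0]
    return (cv2.projectPoints(W,r,E[:3,3],K,np.array(s["D"],float))[0][:,0]-px).ravel()
r=least_squares(f,[.546,.266,.215,.165]);print(r.x.round(4),np.degrees(r.x[3]),r.fun.round(1))
p=r.x
a=p[3];u=np.array([np.cos(a),np.sin(a)]);v=np.array([-u[1],u[0]])
for q in (state()["tool_pos"],):
    d=np.array(q)[:2]-p[:2];print("tcp in stand",d@u,d@v,state()["tool_pos"])
for l,z in (("grip",.32),("bail",.275)): 
    r=pinpoint(l,s)[0];print(l,atz(s,r["position"],z))
E
```

```text
[0.5447 0.2681 0.2214 0.1725] 9.884948830784579 [ 0.7  0.5 -1.8 -0.4  0.9  0.5 -0.2 -0.5 -0.6 -0.2  0.9  0. ]
tcp in stand -0.11922146612138458 -0.001158192973821432 [0.42745976 0.24650631 0.31447475]
grip [0.42711113 0.24810534 0.32      ]
bail [0.42737194 0.24723794 0.275     ]
```

>>> play_rows([
  [0.05,0.1,0.25,0,0,-0.008,1],
  [0.05,0.2,0.25,0,0,0,1],
  [0,0.4,0,0,0,0,1],
  [0,0.6,0,0,0,0,1],
  [0,0.7,0,0,0,0,1],
  [0,0.7,0,0,0,0,1],
  [0,0.7,0,0,0,0,1],
  [0,0.7,0,0,0,0,1],
  [0,0.6,0,0,0,0,1],
  [0,0.5,0,0,0,0,1],
  [0,0.4,0,0,0,0,1],
  [0,0.2,0,0,0,0,1],
  [0,0.1,0,0,0,0,1],
  [0,0.06,0,0,0,0,1],
  [0,0,0,0,0,0,1],
  [0,0,0,0,0,0,1],
])

```text
time: 17.2
tool_pos: [0.5442, 0.269, 0.3046]
ee_rot: [[-0.172, 0.985, -0.0], [0.985, 0.172, 0.0], [0.0, -0.0, -1.0]]
wrist_force: [-0.4, -0.8, -4.1]
grip_width: 0.0114
grasp_force: 30.0
```

```bash
python3 - <<'E'
from h import *
S=[snapshot(n)["color"] for n in("scene","wrist")]
cv2.imwrite("pics/f.png",np.hstack([cv2.resize(S[0][50:140,310:410],(400,360),interpolation=cv2.INTER_CUBIC),cv2.resize(S[1][100:280,220:420],(400,360),interpolation=cv2.INTER_CUBIC)]))
f=[]
for i in range(6): snapshot("top"); st=state(); f.append(st["wrist_force"])
print(np.mean(f,0),np.std(f,0),st["tool_pos"])
E
```

```text
[ 0.38987965  0.27311584 -4.5048929 ] [0.37379295 0.30580535 0.41770674] [0.54449754 0.26895538 0.30450271]
```

View pics/f.png

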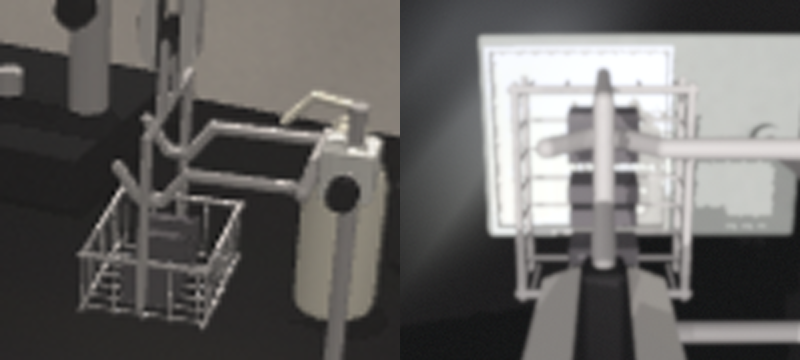

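>>> play_rows([
  [0,0,0.1,0,0,0,1],
  [0,0,0.2,0,0,0,1],
  [0,0,0.25,0,0,0,1],
  [0,0,0.25,0,0,0,1],
  [0,0,0.2,0,0,0,1],
  [0,0,0.15,0,0,0,1],
  [0,0,0.1,0,0,0,1],
  [0,0,0.05,0,0,0,1],
  [0,0,0.05,0,0,0,1],
  [0,0,0.05,0,0,0,1],
  [0,0,0.05,0,0,0,1],
  [0,0,0.05,0,0,0,1],
  [0,0,0,0,0,0,1],
])

```text
time: 18.9
tool_pos: [0.5444, 0.2689, 0.2743]
ee_rot: [[-0.172, 0.985, -0.0], [0.985, 0.172, -0.0], [-0.0, -0.0, -1.0]]
wrist_force: [-0.4, -1.0, -4.0]
grip_width: 0.012
grasp_force: 30.0
```

>>> play_rows([
  [0,0,0.05,0,0,0,1],
  [0,0,0.05,0,0,0,1],
  [0,0,0.05,0,0,0,1],
  [0,0,0,0,0,0,1],
])

```text
time: 19.3
tool_pos: [0.5444, 0.2689, 0.2713]
ee_rot: [[-0.172, 0.985, -0.0], [0.985, 0.172, -0.0], [-0.0, -0.0, -1.0]]
wrist_force: [-0.6, -0.2, -4.6]
grip_width: 0.0119
grasp_force: 30.0
```

>>> play_rows([
  [0,0,0.05,0,0,0,1],
  [0,0,0.05,0,0,0,1],
  [0,0,0,0,0,0,1],
])

```text
time: 19.6
tool_pos: [0.5444, 0.2689, 0.2693]
ee_rot: [[-0.172, 0.985, -0.0], [0.985, 0.172, -0.0], [-0.0, -0.0, -1.0]]
wrist_force: [0.6, 0.2, -4.6]
grip_width: 0.012
grasp_force: 30.0
```

>>> play_rows([
  [0,0,0.04,0,0,0,1],
  [0,0,0.03,0,0,0,1],
  [0,0,0,0,0,0,1],
])

```text
time: 19.9
tool_pos: [0.5445, 0.2689, 0.268]
ee_rot: [[-0.172, 0.985, -0.0], [0.985, 0.172, -0.0], [-0.0, -0.0, -1.0]]
wrist_force: [-0.2, -0.7, -3.8]
grip_width: 0.0118
grasp_force: 30.0
```

>>> play_rows([
  [0,0,0.03,0,0,0,1],
  [0,0,0.03,0,0,0,1],
  [0,0,0,0,0,0,1],
])

```text
time: 20.2
tool_pos: [0.5445, 0.2689, 0.2668]
ee_rot: [[-0.172, 0.985, -0.0], [0.985, 0.172, -0.0], [-0.0, -0.0, -1.0]]
wrist_force: [-0.1, 0.9, -4.7]
grip_width: 0.0115
grasp_force: 30.0
```

>>> play_rows([
  [0,0,0.03,0,0,0,1],
  [0,0,0.03,0,0,0,1],
  [0,0,0,0,0,0,1],
])

```text
time: 20.5
tool_pos: [0.5446, 0.2689, 0.2657]
ee_rot: [[-0.172, 0.985, 0.0], [0.985, 0.172, 0.0], [0.0, 0.0, -1.0]]
wrist_force: [-0.1, 0.1, -3.3]
grip_width: 0.0116
grasp_force: 30.0
```

>>> play_rows([
  [0,0,0.025,0,0,0,1],
  [0,0,0,0,0,0,1],
])

```text
time: 20.7
tool_pos: [0.5446, 0.2689, 0.2656]
ee_rot: [[-0.172, 0.985, 0.0], [0.985, 0.172, 0.0], [0.0, 0.0, -1.0]]
wrist_force: [-1.1, -0.7, -1.8]
grip_width: 0.0117
grasp_force: 30.0
```

>>> play_rows([
  [0,0,0.025,0,0,0,1],
  [0,0,0.025,0,0,0,1],
  [0,0,0,0,0,0,1],
])

```text
time: 21.0
tool_pos: [0.5448, 0.269, 0.2653]
ee_rot: [[-0.172, 0.985, 0.001], [0.985, 0.172, 0.001], [0.001, 0.001, -1.0]]
wrist_force: [-1.9, -0.6, 5.2]
grip_width: 0.0117
grasp_force: 30.0
```

>>> play_rows([
  [0,0,0.012,0,0,0,1],
  [0,0,0,0,0,0,1],
])

```text
time: 21.2
tool_pos: [0.5448, 0.269, 0.2653]
ee_rot: [[-0.172, 0.985, 0.001], [0.985, 0.172, 0.001], [0.001, 0.001, -1.0]]
wrist_force: [-2.2, -0.7, 6.2]
grip_width: 0.0115
grasp_force: 30.0
```

```bash
python3 - <<'E'
from h import *
f=[]
for i in range(8): s=snapshot("scene"); st=state(); f.append(st["wrist_force"])
print(np.mean(f,0),st["tool_pos"],st["grasp_force"],st["time"])
cv2.imwrite("pics/g.png",cv2.resize(s["color"][50:140,300:420],(600,450),interpolation=cv2.INTER_CUBIC))
E
```

```text
[-2.69188673 -0.77542107  6.35574342] [0.54476698 0.26896931 0.26525314] 30.001356303691864 21.6
```

View pics/g.png

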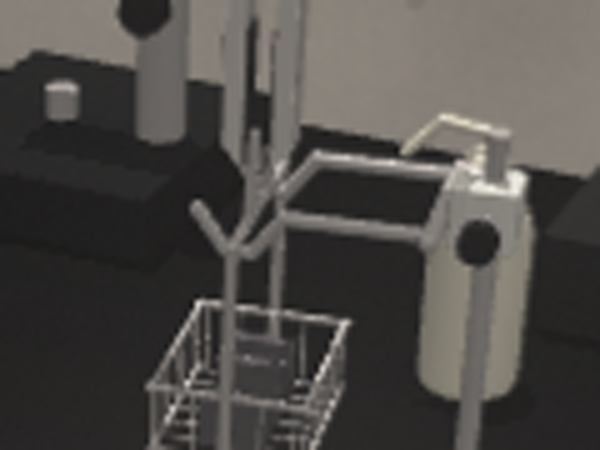

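>>> play_rows([
  [0,0,0.006,0,0,0,1],
  [0,0,0,0,0,0,1],
  [0,0,0,0,0,0,1],
  [0,0,0,0,0,0,1],
  [0,0,0,0,0,0,1],
  [0,0,0,0,0,0,1],
  [0,0,0,0,0,0,1],
  [0,0,0,0,0,0,1],
  [0,0,0,0,0,0,1],
  [0,0,0,0,0,0,1],
  [0,0,0,0,0,0,1],
  [0,0,0,0,0,0,1],
  [0,0,0,0,0,0,1],
])

```text
time: 22.9
tool_pos: [0.5448, 0.269, 0.2653]
ee_rot: [[-0.172, 0.985, 0.001], [0.985, 0.172, 0.001], [0.001, 0.001, -1.0]]
wrist_force: [-2.2, -0.7, 7.9]
grip_width: 0.0114
grasp_force: 30.0
```

>>> play_rows([
  [0,0,-0.025,0,0,0,1],
  [0,0,-0.025,0,0,0,1],
  [0,0,0,0,0,0,1],
  [0,0,0,0,0,0,1],
])

```text
time: 23.3
tool_pos: [0.5447, 0.269, 0.2653]
ee_rot: [[-0.172, 0.985, 0.001], [0.985, 0.172, 0.0], [0.0, 0.001, -1.0]]
wrist_force: [-2.2, -1.1, 5.6]
grip_width: 0.0117
grasp_force: 30.0
```

>>> play_rows([
  [0,0,-0.025,0,0,0,1],
  [0,0,-0.015,0,0,0,1],
  [0,0,0,0,0,0,1],
  [0,0,0,0,0,0,1],
])

```text
time: 23.7
tool_pos: [0.5446, 0.2689, 0.2654]
ee_rot: [[-0.172, 0.985, 0.0], [0.985, 0.172, -0.0], [-0.0, 0.0, -1.0]]
wrist_force: [-0.5, -0.5, 1.4]
grip_width: 0.0117
grasp_force: 30.0
```

>>> play_rows([
  [0,0,-0.015,0,0,0,1],
  [0,0,0,0,0,0,1],
  [0,0,0,0,0,0,1],
  [0,0,0,0,0,0,1],
  [0,0,0,0,0,0,0.72],
  [0,0,0,0,0,0,0.68],
  [0,0,0,0,0,0,0.64],
  [0,0,0,0,0,0,0.58],
  [0,0,0,0,0,0,0.5],
  [0,0,0,0,0,0,0.4],
  [0,0,0,0,0,0,0.2],
  [0,0,0,0,0,0,0],
  [0,0,0,0,0,0,-0.2],
  [0,0,0,0,0,0,-0.2],
  [0,0,0,0,0,0,-0.2],
  [0,0,0,0,0,0,-0.2],
], force=5)

```text
time: 25.3
tool_pos: [0.5445, 0.2689, 0.2659]
ee_rot: [[-0.172, 0.985, -0.0], [0.985, 0.172, 0.0], [0.0, -0.0, -1.0]]
wrist_force: [-0.6, 0.3, 0.3]
grip_width: 0.0566
grasp_force: 0.0
```

Released. Now I retreat straight up.

>>> play_rows([
  [0,0,-0.2,0,0,0,-0.2],
  [0,0,-0.5,0,0,0,-0.2],
  [0,0,-0.8,0,0,0,-0.2],
  [0,0,-1,0,0,0,-0.2],
  [0,0,-1,0,0,0,-0.2],
  [0,0,-1,0,0,0,-0.2],
  [0,0,-0.5,0,0,0,-0.2],
  [0,0,0,0,0,0,-0.2],
  [0,0,0,0,0,0,-0.2],
  [0,0,0,0,0,0,-0.2],
  [0,0,0,0,0,0,-0.2],
  [0,0,0,0,0,0,-0.2],
  [0,0,0,0,0,0,-0.2],
  [0,0,0,0,0,0,-0.2],
])

```text
time: 26.7
tool_pos: [0.5445, 0.2689, 0.3658]
ee_rot: [[-0.172, 0.985, -0.0], [0.985, 0.172, -0.0], [-0.0, -0.0, -1.0]]
wrist_force: [0.5, 0.1, -0.5]
grip_width: 0.0565
grasp_force: 0.0
```

```bash
python3 - <<'E'
from h import *
s=snapshot("scene");w=snapshot("wrist")
for l,z in(("grip",.271),("bail",.226)):
    for q in (s,w): print(l,[atz(q,r["position"],z).round(4) for r in pinpoint(l,q)[:1]])
cv2.imwrite("pics/i.png",np.hstack([cv2.resize(s["color"][50:170,300:420],(400,400),interpolation=cv2.INTER_CUBIC),cv2.resize(w["color"][100:300,220:420],(400,400))]))
E
```

```text
grip [array([0.5363, 0.2689, 0.271 ])]
grip [array([0.5469, 0.2704, 0.271 ])]
bail [array([0.5537, 0.2536, 0.226 ])]
bail [array([0.5446, 0.2701, 0.226 ])]
```

View pics/i.png

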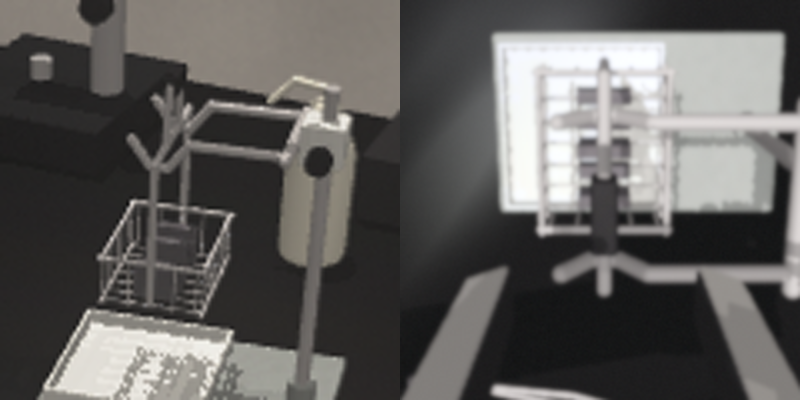

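The basket hangs straight in both hooks over the pan. The bail lies at crop (604,120) and (604,268), and the gripper is clear above it. Handing in.

```bash
python3 -c "
from plant import close_job
print(close_job())"
```

```text
the job is handed in; nothing more can be done
None
```

The basket hangs straight by its bail in both hooks over the drip pan; I tugged it down about 7 N for over a second, then released it, and the job was handed in at about 27 s (no verdict was returned).

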